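Load the label dispenser

TASK

Take the spindle out of the label dispenser by its handle, thread it through the core of the full label roll lying in the wooden rack, lift the roll on it, and lay the spindle back in both forks of the dispenser with the roll hanging between the forks. Leave the nearly used-up roll where it lies.

Things in the scene. Friction and masses are not known exactly. Their poses are not given: they have to be found in the camera images.
- spindle: Loose level aluminium rod, 14 mm diameter, rounded tip, brown wooden handle on one end, 85 g. Origin on the rod axis. y runs along the rod to the handle, z up. Handle: block 20 mm wide (x), 26 high (z), from y = +56 to +106 mm (middle +81); rod tip at y = -69 mm. Starts lying in both forks of the dispenser; its origin belongs midway between them, the handle outside the fork at +y.
- full_roll: Full roll of printed labels, 80 mm outer diameter, 40 mm wide, 110 g, open cardboard core of 40 mm bore. Stands on its rim with the bore level in one of a wooden rack's two places (14 mm high), bore ends clear. Origin at its centre (50 mm above the table at the start), y along the bore, at first to the robot's left, the dispenser's side. Hung on the spindle, its centre is 13 mm below the rod axis.
- spent_roll: Nearly used-up roll, to be left alone: 56 mm outer diameter, 40 mm wide, same 40 mm bore, in the rack's other place, 150 mm from the full roll across the bore. Origin at its centre, 35 mm above the table, y along the bore.
- dispenser: Fixed steel stand: base 100 x 130 x 8 mm, two upright Y-shaped forks 8 mm thick centred at y = -40 and +40 mm (72 mm clear between). Each is a 90 degree V open upwards, 51 mm wide at the mouth, tops 100 mm above the table; a rod lying in them has its axis at x = 0, 85 mm above the table. Origin at table height under its middle; y from fork to fork, the handle goes at the +y end, z up.
There are look-alikes about, which are no part of the job. What is meant by the spindle is not red, and is the larger of those in its own colour.

How it is judged:
On the way:
1. the full roll hangs on the spindle, lifted well up (centre over 70 mm above the table), still more than 120 mm from the dispenser (height (world z) of full_roll above 0.07 m and horizontal distance between full_roll and dispenser above 0.12 m and distance between full_roll and spindle below 0.06 m and contact force between full_roll and spindle above 0.2 N and contact force between the fingers and full_roll below 0.1 N and angle between the y axis of full_roll and the y axis of spindle, either way round below 0.5 rad), for 0.2 s.
At the end, for the whole second after the job is handed in: Spindle at rest in both forks (axis 78-92 mm high, origin within 22 mm of the dispenser's middle from above, within 0.1 rad of its y), the full roll hanging on it at rest, within 22 mm of midway between the forks, within 45 mm of the spindle's origin, centre over 62 mm high (z of spindle in the frame of dispenser between 0.078 and 0.092 m and horizontal distance between spindle and dispenser below 0.022 m and angle between the y axis of spindle and the y axis of dispenser, either way round below 0.1 rad and y of full_roll in the frame of dispenser between -0.022 and 0.022 m and distance between full_roll and spindle below 0.045 m and z of full_roll in the frame of dispenser above 0.062 m and linear speed of spindle below 0.03 m/s and linear speed of full_roll below 0.05 m/s); the robot touches nothing.
It fails at once if the nearly used-up roll is moved more than 40 mm (distance of spent_roll from where it was at the start of the episode above 0.04 m).
It also fails if it takes over 51 s, if anything falls off the work surface, if the arm or the gripper's body presses on something with over 40 N, if the wrist force passes 120 N, or if a joint passes its speed limit or range.

ROBOT

A 7-joint arm with a two-finger parallel gripper is mounted at the origin on the work surface. World frame = base frame: x ahead of the robot, y to its left, z up, the work surface at z = 0. Lengths are in m, angles in rad, forces in N, time in s.
With the tool pointing down it reaches from about 0.425 to 1.025 m from the base axis. Payload 3.6 kg.
Tool frame: the origin (TCP) lies on the centre line of the jaws, within the pads' length; the fingertips stand 14 mm ahead of it and the grasp point (between the pads) lies 5 mm behind it; z points along the fingers, y is the direction in which the jaws open and shut (so a half turn about z gives the same grasp; the last joint's range is limited). The gripper opens to 85 mm and grips with 20 to 120 N. Pads are 22 mm wide; open, the fingers measure 114 mm over their backs; the gripper's body (76 mm by 85 mm) begins 54 mm behind the grasp point. The pads swing forward as they close: fully open they stand 13 mm farther back than shut.
Start: joints at [-1.345, 0.591, 0.048, 1.609, -0.033, 0.943, -0.034], TCP at [0.228, 0.688, 0.216] pointing down, gripper open.
Joint ranges: [-2.69, 2.69], [-0.47, 2.24], [-1.27, 1.36], [0.19, 2.51], [-1.53, 4.68], [0.08, 2.07], [-3.09, 3.09]. Speed limits (rad/s): [2.57, 2.57, 3.14, 3.14, 3.14, 3.14, 3.14].

INTERFACE

Orientations are given as a rotation vector (axis times angle).
In Python, from plant import robot, optics gives the robot as it stands.
- The arm moves only by the tool step_arm, never from a script. Its argument "motion" is a list of rows, each a list of 7 numbers: the gripper's target within -1 to 1 (shut at 1, half-way at 0, fully open at -1), then the shift along the tool's x, y, z in cm, then the turn, a rotation vector about the tool's x, y, z in degrees. A call has 1 to 20 rows; each row is the pose to reach, as a shift and turn from the pose measured when the call began, along the tool's axes at that moment; what a row does not reach only later rows make up. A row lasts 1/8 s, in which the tool goes at most 62.5 mm and 10.7 degrees, less where a joint would pass 70% of its speed; a pose out of reach is approached as far as the arm can. A call with a gripper value outside its range is refused whole. The fingers move at their own pace and stop on an object; "squeeze" is the grip in N (left out, the last holds). Time passes only in rows, so rows that repeat a pose let the fingers close. It gives the time, the measured TCP pose, the force and the opening at its end, in the units of the state.
- robot.read_state(): the state, without advancing time (a new reading comes with each control period).
- optics.read_camera(name): name is "scene" or "side" or "wrist"; returns the picture (420x560x3 uint8, blue, green, red); there is no depth.
- optics.get_calibration(name): a dict with "camera_matrix" (3x3 intrinsics, pixels), "D" ([k1, k2, p1, p2, k3] as OpenCV has them; the pictures are not rectified), "world_from_camera" (4x4, takes a point from camera to world coordinates). Camera axes: x right, y down, z forward; pixel columns grow to the right and rows downward; lengths in m; the calibration is good to about 2 mm. A picture is of the moment at which its call begins: read the wrist's pose just before it. get_calibration takes no time and is no camera call; for the wrist camera it gives the pose at the moment of the call.
- robot.finish_job(): hands the job in, once; it reports no verdict.
The state is a dict: "clock": time; "qpos": joint angles; "qd": joint speeds; "joint_torque": joint torques, N m; "ee_pos": TCP position; "orientation": TCP orientation; "contact_force": force on the tool from outside, world axes, zero at the start; "ft_torque": the same for the moment, N m; "grip_width": opening from 0.0 (shut) to 1.0 (fully open).
Only numpy, scipy, OpenCV 4.12 (cv2) and the standard library are available. Lean on these libraries where they do the work, as an engineer would, in place of code of your own. Each camera call takes 0.05 s, during which the arm holds its last target. There are 200 camera calls.

## Working session

There is one attempt and no reset: what is moved stays moved. The work goes in short steps, Python scripts to look and compute and a tool call to move; the robot and the scene stay as the last step left them, time stands still between calls to the robot, and variables do not carry over. Pictures are saved under pics/ and viewed, about 8 in all and at most 12, crops included, and the job is handed in when it is done.

Besides the shell and the picture viewer there is one more tool, called after "Call:" as name(argument=value, ...) on one line, values as JSON. step_arm: Moves the arm, as the interface text tells. Its arguments: {"type":"object","properties":{"motion":{"type":"array"},"squeeze":{"type":"number"}},"required":["motion"]}

```bash
mkdir -p pics; ls; python3 - <<'E'
from plant import robot, optics
import cv2, numpy as np
print(robot.read_state())
for n in("scene","side"):
    im=optics.read_camera(n); cv2.imwrite(f"pics/{n}0.png",im)
    c=optics.get_calibration(n); print(n,c)
E
```

```text
pics
{'clock': 0.0, 'qpos': array([-1.34446291,  0.59209286,  0.04827137,  1.60983308, -0.03329584,
        0.94269433, -0.03370485]), 'qd': array([ 0.00059807, -0.00144679, -0.00089448, -0.00050849, -0.00142082,
        0.00115349, -0.00075353]), 'joint_torque': array([ 3.93136743e-04, -5.48702395e+01,  1.54639777e+00, -1.98121440e+01,
        9.33645963e-03,  8.54086247e-03, -4.57902942e-07]), 'ee_pos': array([0.22765361, 0.68742049, 0.21435515]), 'orientation': array([-0.5000582 , -3.10129136,  0.00347161]), 'contact_force': array([-0.20381325, -0.02038631,  0.19331628]), 'ft_torque': array([-0.00842954, -0.03164123,  0.0011015 ]), 'grip_width': 0.9985455587797979}
scene {'camera_matrix': array([[504.34489404,   0.        , 277.18817995],
       [  0.        , 504.34489404, 216.1890886 ],
       [  0.        ,   0.        ,   1.        ]]), 'D': array([-0.01901846,  0.        ,  0.        ,  0.        ,  0.        ]), 'world_from_camera': array([[ 0.3713403 ,  0.79017408, -0.48757697,  1.16863204],
       [ 0.92840984, -0.32317891,  0.18333185, -0.11111918],
       [-0.01271052, -0.52074976, -0.85361474,  1.07819993],
       [ 0.        ,  0.        ,  0.        ,  1.        ]])}
side {'camera_matrix': array([[395.37971233,   0.        , 281.83960158],
       [  0.        , 395.37971233, 211.77708847],
       [  0.        ,   0.        ,   1.        ]]), 'D': array([-0.03613464,  0.        ,  0.        ,  0.        ,  0.        ]), 'world_from_camera': array([[ 0.9719929 , -0.18613579,  0.14346871,  0.43879884],
       [-0.23466028, -0.7354014 ,  0.63570381, -0.48081408],
       [-0.01282014, -0.651566  , -0.75848361,  0.78935021],
       [ 0.        ,  0.        ,  0.        ,  1.        ]])}
```

View pics/scene0.png

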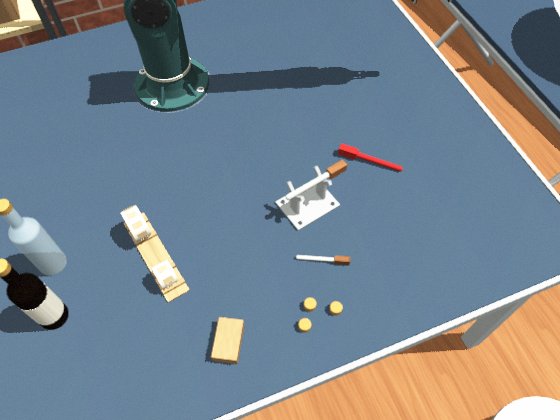

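View pics/side0.png

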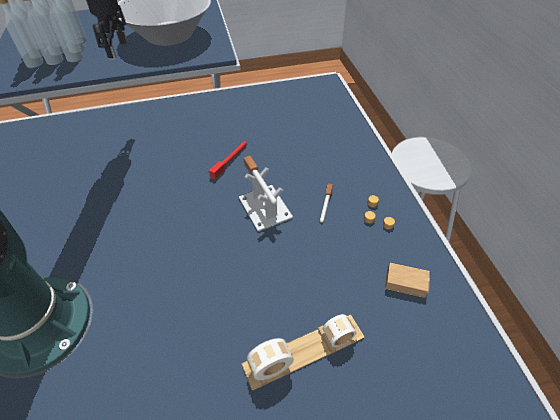

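The scene view has three spindle-like things: one in the forks (handle at about 337,170), a small brown-handled one on the table (325,260), and a red one (370,158). The rod in the dispenser fits, being the larger brown-handled one and not red. In the side view the full roll is at about (270,358) and the spent roll at about (341,331). One enlarged mosaic will confirm this and let me measure.

```bash
cat > h.py <<'E'
import cv2, numpy as np
from plant import robot, optics
from scipy.spatial.transform import Rotation as R
def ray(n,p,c=None):
    c=c or optics.get_calibration(n); T=c["world_from_camera"]
    u=cv2.undistortPoints(np.array([[p]],float),c["camera_matrix"],c["D"])[0,0]
    return T[:3,3], T[:3,:3]@np.array([u[0],u[1],1.])
def plane(n,p,z):
    o,d=ray(n,p); return o+d*(z-o[2])/d[2]
def tri(ps):  # {cam:pixel}
    A=np.zeros((3,3));b=np.zeros(3)
    for n,p in ps.items():
        o,d=ray(n,p); d=d/np.linalg.norm(d); M=np.eye(3)-np.outer(d,d); A+=M; b+=M@o
    X=np.linalg.solve(A,b)
    return X,[round(1000*np.linalg.norm(np.cross(X-ray(n,p)[0],ray(n,p)[1]/np.linalg.norm(ray(n,p)[1]))),1) for n,p in ps.items()]
def proj(n,X):
    c=optics.get_calibration(n); T=np.linalg.inv(c["world_from_camera"])
    return cv2.projectPoints(np.atleast_2d(X).astype(float),cv2.Rodrigues(T[:3,:3])[0],T[:3,3],c["camera_matrix"],c["D"])[0][:,0]
E
python3 - <<'E'
import cv2,numpy as np
s=cv2.imread("pics/scene0.png");d=cv2.imread("pics/side0.png")
f=lambda im,x,y,w,h,k:cv2.resize(im[y:y+h,x:x+w],(w*k,h*k),interpolation=cv2.INTER_CUBIC)
a=np.hstack([f(s,265,145,100,100,4)[:300],f(d,230,145,100,100,4)[:300]]) 
a=np.hstack([f(s,265,150,100,75,4),f(d,225,150,100,75,4)])
b=np.hstack([f(s,110,200,100,100,3),f(d,235,305,166,100,3)])[:300,:800]
b=cv2.copyMakeBorder(b,0,0,0,800-b.shape[1],0)
cv2.imwrite("pics/mos0.png",np.vstack([a,b]))
E
```

```text
(no output)
```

View pics/mos0.png

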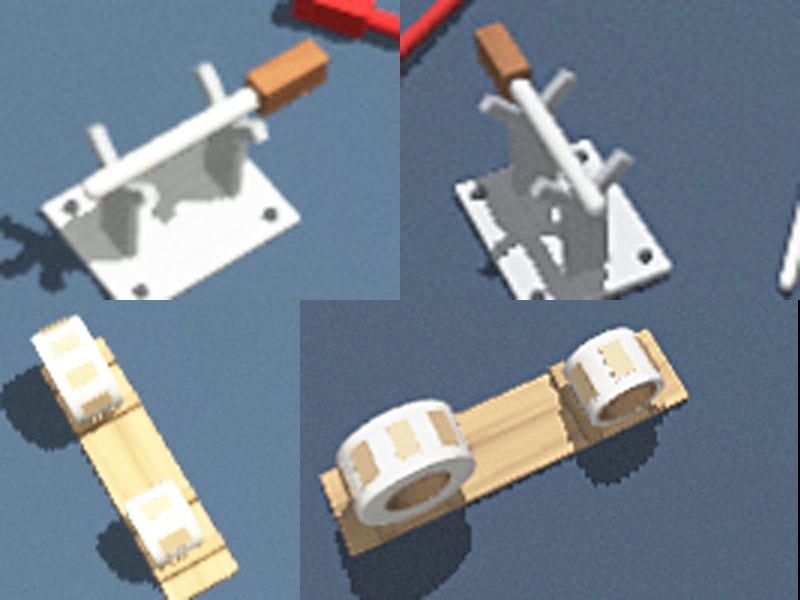

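```bash
python3 - <<'E'
from h import *
np.set_printoptions(precision=4,suppress=True)
S=lambda x,y:(265+(x-1.5)/4,150+(y-1.5)/4); D=lambda x,y:(225+(x-401.5)/4,150+(y-1.5)/4)
S2=lambda x,y:(110+(x-1)/3,200+(y-301)/3); D2=lambda x,y:(235+(x-301)/3,305+(y-301)/3)
for nm,a,b,z in(("tip",S(88,188),D(597,206),.085),("rodend",S(254,97),D(518,88),.085)):
    print(nm,tri({"scene":a,"side":b}),plane("scene",a,z),plane("side",b,z))
# handle top far corners
print("htop",tri({"scene":S(313,41),"side":D(477,31)}),tri({"scene":S(328,55),"side":D(502,24)}))
# base corners
for nm,a in(("base L",S(42,208)),("base R",S(300,215)),):print(nm,plane("scene",a,.008))
for nm,a in(("base l",D(455,187)),("base r",D(672,268)),("base top",D(587,142))):print(nm,plane("side",a,.008))
f=plane("side",D2(422,490),.05); s=plane("side",D2(630,400),.035)
print("near faces",f,s,np.linalg.norm(f-s))
print("rack side",[plane("side",D2(*p),.012)[:2] for p in((322,478),(353,555),(688,398),(648,330))])
print("rack scene",[plane("scene",S2(*p),.012)[:2] for p in((240,552),(170,600),(100,338))])
# roll extremes: top-band outline in scene at z~.09
print("full top scene",[plane("scene",S2(*p),.09)[:2] for p in((33,333),(78,317))])
E
```

```text
tip (array([0.5611, 0.1427, 0.0888]), [np.float64(0.9), np.float64(0.9)]) [0.5595 0.1429 0.085 ] [0.5614 0.1471 0.085 ]
rodend (array([0.535 , 0.2622, 0.0828]), [np.float64(0.1), np.float64(0.1)]) [0.5364 0.2614 0.085 ] [0.5348 0.2597 0.085 ]
htop (array([0.5177, 0.3091, 0.0949]), [np.float64(0.3), np.float64(0.3)]) (array([0.5339, 0.3105, 0.0976]), [np.float64(1.1), np.float64(1.1)])
base L [0.5153 0.1299 0.008 ]
base R [0.5818 0.2785 0.008 ]
base l [0.4856 0.2562 0.008 ]
base r [0.6097 0.1512 0.008 ]
base top [0.5813 0.2757 0.008 ]
near faces [ 0.4776 -0.2283  0.05  ] [ 0.6247 -0.1989  0.035 ] 0.1507658425880445
rack side [array([ 0.4179, -0.1923]), array([ 0.4285, -0.2446]), array([ 0.6691, -0.1985]), array([ 0.6598, -0.1446])]
rack scene [array([ 0.6521, -0.1357]), array([ 0.6699, -0.196 ]), array([ 0.4221, -0.1887])]
full top scene [array([ 0.4524, -0.2303]), array([ 0.4512, -0.1943])]
```

Confirmed: the spindle lies in the dispenser, and the full roll is at the rack's end nearer the robot. Next I move above the handle.

```bash
cat >> h.py <<'E'
def go(pos,yaw,tilt=0):
    """shift (cm) and turn (deg) in tool axes to a tool-down pose whose jaw axis is at yaw (deg)"""
    s=robot.read_state(); R0=R.from_rotvec(s["orientation"]); c,n=np.cos(np.radians(yaw)),np.sin(np.radians(yaw))
    Rt=R.from_matrix(np.array([[-n,c,0],[c,n,0],[0,0,-1.]]).T)
    return np.round(R0.inv().apply(np.array(pos)-s["ee_pos"])*100,2), np.round((R0.inv()*Rt).as_rotvec(degrees=True),1)
E
python3 -c "
from h import *
print(go((.529,.285,.19),12.8))"
```

```text
(array([-41.26, -28.73,   2.51]), array([-0.1,  0.1, 58.9]))
```

Call:
step_arm(motion=[[-1,-41.3,-28.7,2.5,0,0,58.9],[-1,-41.3,-28.7,2.5,0,0,58.9],[-1,-41.3,-28.7,2.5,0,0,58.9],[-1,-41.3,-28.7,2.5,0,0,58.9],[-1,-41.3,-28.7,2.5,0,0,58.9],[-1,-41.3,-28.7,2.5,0,0,58.9],[-1,-41.3,-28.7,2.5,0,0,58.9],[-1,-41.3,-28.7,2.5,0,0,58.9],[-1,-41.3,-28.7,2.5,0,0,58.9],[-1,-41.3,-28.7,2.5,0,0,58.9],[-1,-41.3,-28.7,2.5,0,0,58.9],[-1,-41.3,-28.7,2.5,0,0,58.9]])

```text
clock: 1.6
ee_pos: [0.5283, 0.2872, 0.1899]
orientation: [-1.956, -2.458, 0.003]
contact_force: [0.0, -0.4, -0.4]
grip_width: 0.997
```

```bash
python3 - <<'E'
from h import *
s=robot.read_state(); print(s["clock"],s["ee_pos"],s["orientation"],s["qpos"])
c=optics.get_calibration("wrist"); im=optics.read_camera("wrist"); np.save("w1.npy",c["world_from_camera"]); print(c)
cv2.imwrite("pics/w1.png",im)
print(proj("wrist",[[.529,.285,.098],[.547,.206,.085],[.56,.139,.085]]))
E
```

```text
1.6 [0.52830794 0.28718817 0.18994705] [-1.95601175 -2.45826471  0.00292331] [-0.81281379  0.48562574  0.33302401  1.92689173 -0.2209952   0.76609959
 -0.12857946]
{'camera_matrix': array([[317.46565752,   0.        , 277.63555162],
       [  0.        , 317.46565752, 208.33696267],
       [  0.        ,   0.        ,   1.        ]]), 'D': array([0.01720355, 0.        , 0.        , 0.        , 0.        ]), 'world_from_camera': array([[ 0.97431035,  0.21401063,  0.07013413,  0.51101145],
       [ 0.22520571, -0.92402338, -0.30897116,  0.36578731],
       [-0.00131754,  0.31682841, -0.94848196,  0.34839714],
       [ 0.        ,  0.        ,  0.        ,  1.        ]])}
[[277.05208761 206.88282338]
 [276.9164242  283.67128847]
 [274.61052783 342.49587986]]
```

View pics/w1.png

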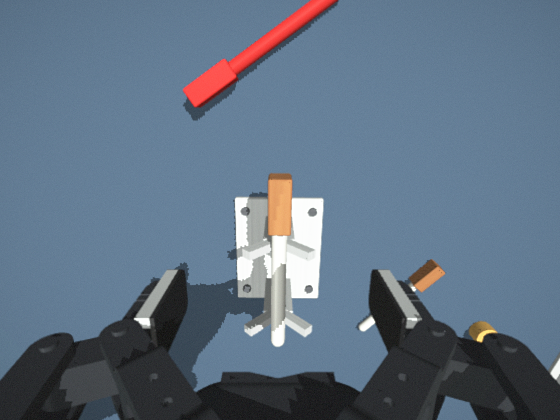

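```bash
python3 - <<'E'
from h import *
np.set_printoptions(precision=4,suppress=True)
im=cv2.imread("pics/w1.png"); hsv=cv2.cvtColor(im,cv2.COLOR_BGR2HSV)
m=cv2.inRange(hsv,(5,100,60),(18,255,255)); m[:,:240]=0; m[:,330:]=0; m[:150]=0;m[260:]=0
p=cv2.boxPoints(cv2.minAreaRect(cv2.findNonZero(m))); print(p)
far=plane("wrist",(p[p[:,1].argsort()[:2]].mean(0)+[0,5]),.098); near=plane("wrist",p[p[:,1].argsort()[2:]].mean(0),.098)
print("handle top far/near",far,near,(far+near)/2,np.linalg.norm(far-near),np.degrees(np.arctan2(-(far-near)[0],(far-near)[1])))
for q in((278.8,245),(278.8,285),(278,335)):print(plane("wrist",q,.087))
b=[plane("wrist",q,.008)[:2] for q in((235,199),(323,197),(239,297),(319,298))]; print(b,np.mean(b,0))
E
```

```text
[[268. 174.]
 [291. 174.]
 [291. 235.]
 [268. 235.]]
handle top far/near [0.5256 0.3085 0.098 ] [0.5367 0.2608 0.098 ] [0.5312 0.2847 0.098 ] 0.049009739363754225 13.092911919217714
[0.5394 0.2465 0.087 ]
[0.5488 0.2062 0.087 ]
[0.5609 0.1504 0.087 ]
[array([0.4874, 0.2545]), array([0.5828, 0.2789]), array([0.5157, 0.1303]), array([0.6131, 0.1513])] [0.5498 0.2038]
```

```bash
python3 -c "
from h import *
print(go((.531,.285,.08),12.9))"
```

```text
(array([-0.23,  0.21, 11.  ]), array([-0.1,  0.1,  0.1]))
```

Call:
step_arm(motion=[[-1,-0.2,0.2,5.5,0,0,0],[-1,-0.2,0.2,9,0,0,0],[-1,-0.2,0.2,11,0,0,0],[-1,-0.2,0.2,11,0,0,0],[1,-0.2,0.2,11,0,0,0],[1,-0.2,0.2,11,0,0,0],[1,-0.2,0.2,11,0,0,0],[1,-0.2,0.2,11,0,0,0],[1,-0.2,0.2,11,0,0,0],[1,-0.2,0.2,11,0,0,0]], squeeze=90)

```text
clock: 2.9
ee_pos: [0.5306, 0.2856, 0.0802]
orientation: [-1.956, -2.458, 0.003]
contact_force: [-0.7, 1.0, 1.8]
grip_width: 0.154
```

Call:
step_arm(motion=[[1,0,0,-3,0,0,0],[1,0,0,-7,0,0,0],[1,0,0,-9,0,0,0],[1,0,0,-9,0,0,0],[1,0,0,-9,0,0,0]])

```text
clock: 3.52
ee_pos: [0.5299, 0.2853, 0.1691]
orientation: [-1.956, -2.457, 0.005]
contact_force: [-0.5, -0.3, -1.6]
grip_width: 0.154
```

```bash
python3 - <<'E'
from h import *
s=robot.read_state(); print(s["clock"],s["ee_pos"],s["grip_width"],s["contact_force"])
ims=[optics.read_camera(n) for n in("wrist","side")]
cv2.imwrite("pics/w2.png",ims[0]);cv2.imwrite("pics/s2.png",ims[1])
cv2.imwrite("pics/m2.png",np.hstack([cv2.resize(ims[0][120:420,130:430],(400,400)),cv2.resize(ims[1][80:230,190:340],(400,400),interpolation=2)]))
# where a spindle held as assumed should show
a=np.radians(12.9);u=np.array([-np.sin(a),np.cos(a),0]);o=s["ee_pos"]+[0,0,.005]-.081*u
for n in("wrist","side"):print(n,proj(n,[o-.069*u,o,o+.056*u]))
E
```

```text
3.525 [0.5299061  0.28528557 0.16907079] 0.15416771377780847 [-0.4599649  -0.31341949 -1.60116064]
wrist [[276.57028917 458.17987861]
 [276.65057016 378.22219943]
 [276.72751815 299.95889462]]
side [[274.43060526 176.61499785]
 [261.54116657 158.15410771]
 [251.89968398 144.34889103]]
```

View pics/m2.png

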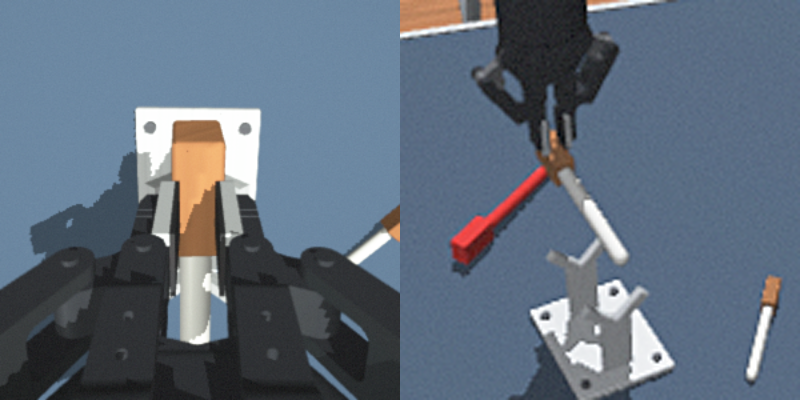

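```bash
python3 -c "
from h import *
print(go((.436,-.0275,.15),11.2),go((.436,-.0275,.048),11.2))"
```

```text
(array([-28.36, -16.15,   1.98]), array([-0.2,  0.1,  1.8])) (array([-28.35, -16.1 ,  12.18]), array([-0.2,  0.1,  1.8]))
```

Call:
step_arm(motion=[[1,-5,-2.8,0,0,0,0.5],[1,-10,-5.7,0.5,0,0,1],[1,-15,-8.5,1,0,0,1.4],[1,-20,-11.4,1.5,0,0,1.8],[1,-25,-14.2,2,0,0,1.8],[1,-28.3,-16.1,3,0,0,1.8],[1,-28.3,-16.1,7.5,0,0,1.8],[1,-28.3,-16.1,11,-0.2,0,1.8],[1,-28.3,-16.1,12.2,-0.2,0,1.8],[1,-28.3,-16.1,12.2,-0.2,0,1.8],[1,-28.3,-16.1,12.2,-0.2,0,1.8]])

```text
clock: 5.0
ee_pos: [0.4366, -0.027, 0.0485]
orientation: [1.993, 2.426, -0.001]
contact_force: [-0.2, 0.1, -0.0]
grip_width: 0.148
```

```bash
python3 - <<'E'
from h import *
s=robot.read_state(); print(s["clock"],s["ee_pos"],s["grip_width"],s["contact_force"],R.from_rotvec(s["orientation"]).as_matrix().round(3))
ims=[optics.read_camera(n) for n in("scene","side")]
cv2.imwrite("pics/c3.png",ims[0]);cv2.imwrite("pics/s3.png",ims[1])
cv2.imwrite("pics/m3.png",np.hstack([cv2.resize(ims[0][170:270,100:200],(400,400),interpolation=2),cv2.resize(ims[1][290:390,225:325],(400,400),interpolation=2)]))
u=R.from_rotvec(s["orientation"]).as_matrix()[:,0];o=s["ee_pos"]+[0,0,.005]-.081*u
for n,x,y,k in(("scene",100,170,0),("side",225,290,400)):
    print(n,(proj(n,[o-.069*u,o,o+.056*u,[.472,-.208,.05],[.476,-.2276,.05],[.468,-.188,.05]])-[x,y])*4+[k,0])
E
```

```text
5.0 [ 0.43663306 -0.02696854  0.04854523] 0.14761905201151704 [-0.15506199  0.06148681 -0.02664972] [[-0.194  0.981  0.001]
 [ 0.981  0.194 -0.002]
 [-0.002  0.001 -1.   ]]
scene [[196.50492569 182.01890094]
 [299.52727403 128.77330284]
 [380.90331948  86.73920812]
 [145.26751789 212.10097447]
 [114.56158901 228.23863396]
 [176.35890092 195.88939934]]
side [[551.65156524 204.75256435]
 [498.34208017  85.41987384]
 [458.91856803  -3.05243645]
 [579.9399429  272.53145128]
 [597.55299126 311.2628283 ]
 [562.68946378 234.15247959]]
```

View pics/m3.png

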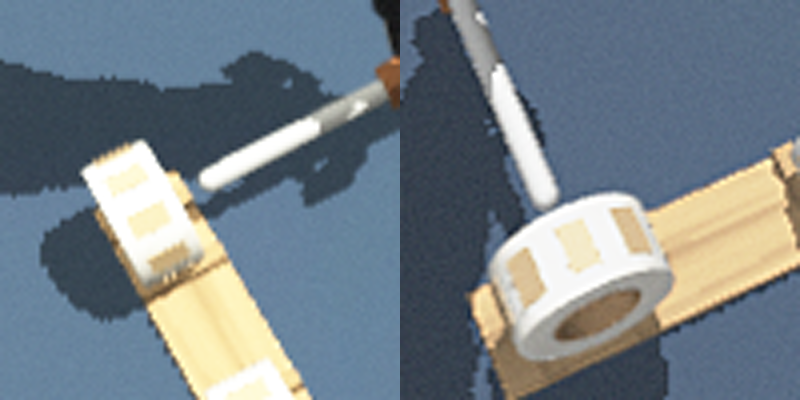

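The tip sits in front of the bore, in line with it to about 3 mm in both views. I'll insert it.

Call:
step_arm(motion=[[1,-2,0.1,0,0,0,0],[1,-4,0.2,0,0,0,0],[1,-6,0.2,0,0,0,0],[1,-6,0.2,0,0,0,0]])

```text
clock: 5.6
ee_pos: [0.4514, -0.0867, 0.0498]
orientation: [1.994, 2.421, 0.001]
contact_force: [-0.3, 1.1, -1.3]
grip_width: 0.155
```

Call:
step_arm(motion=[[1,-2,0,0,0,0,0],[1,-3.5,0,0,0,0,0],[1,-4.4,0,0,0,0,0],[1,-4.4,0,0,0,0,0]])

```text
clock: 6.1
ee_pos: [0.4599, -0.1302, 0.0501]
orientation: [1.995, 2.42, 0.001]
contact_force: [-0.1, 0.6, -1.1]
grip_width: 0.154
```

```bash
python3 - <<'E'
from h import *
s=robot.read_state(); print(s["clock"],s["ee_pos"],s["contact_force"])
ims=[optics.read_camera(n) for n in("scene","side")]
cv2.imwrite("pics/m4.png",np.hstack([cv2.resize(ims[0][170:270,100:200],(400,400),interpolation=2),cv2.resize(ims[1][290:390,225:325],(400,400),interpolation=2)]))
E
```

```text
6.1 [ 0.45985828 -0.13020493  0.05006014] [-0.09794325  0.63273668 -1.1417703 ]
```

View pics/m4.png

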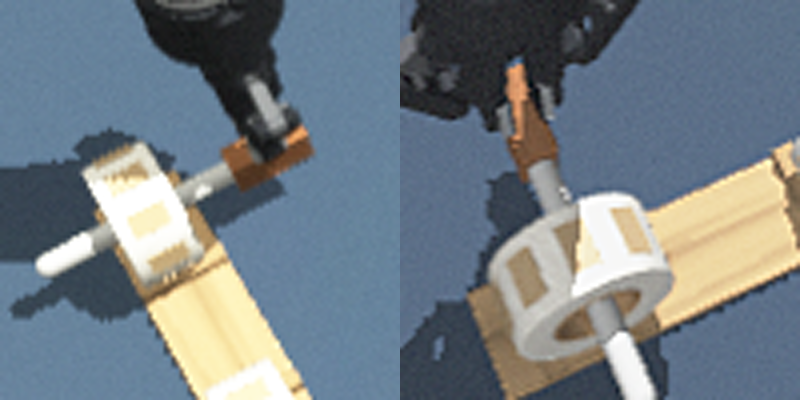

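The rod passes through the bore and its tip sticks out on the near side. I'll lift gently.

Call:
step_arm(motion=[[1,0,0,-0.7,0,0,0],[1,0,0,-1.3,0,0,0],[1,0,0,-2,0,0,0],[1,0,0,-4,0,0,0],[1,0,0,-6.5,0,0,0],[1,0,0,-9,0,0,0],[1,0,0,-11.5,0,0,0],[1,0,0,-13,0,0,0],[1,0,0,-13.5,0,0,0],[1,0,0,-13.5,0,0,0],[1,0,0,-13.5,0,0,0],[1,0,0,-13.5,0,0,0]], squeeze=120)

```text
clock: 7.7
ee_pos: [0.4585, -0.1289, 0.1842]
orientation: [1.995, 2.423, -0.0]
contact_force: [-0.1, -0.1, -0.1]
grip_width: 0.004
```

```bash
python3 - <<'E'
from h import *
s=robot.read_state(); print(s["clock"],s["ee_pos"],s["contact_force"],s["grip_width"])
u=R.from_rotvec(s["orientation"]).as_matrix()[:,0];o=s["ee_pos"]+[0,0,.005]-.081*u
print("yaw",np.degrees(np.arctan2(-u[0],u[1])),u)
ims=[optics.read_camera(n) for n in("scene","side")]
cv2.imwrite("pics/c5.png",ims[0]);cv2.imwrite("pics/s5.png",ims[1])
P=[proj(n,o)[0].astype(int)-50 for n in("scene","side")]
cv2.imwrite("pics/m5.png",np.hstack([cv2.resize(i[p[1]:p[1]+100,p[0]:p[0]+100],(400,400),interpolation=2) for i,p in zip(ims,P)]))
print(P)
for n,p in zip(("scene","side"),P): print(n,(proj(n,[o-.069*u,o,o+.056*u,o-[0,0,.013]-.02*u])-p)*4)
E
```

```text
7.7 [ 0.45847988 -0.1288513   0.18422585] [-0.14314111 -0.11789079 -0.06709843] 0.003728814868285266
yaw 11.067657391333352 [-0.19196738  0.98139796 -0.00256375]
[array([ 70, 140]), array([218, 276])]
scene [[ 79.60285248 262.34797292]
 [200.35043545 202.89386344]
 [295.45510242 156.11570739]
 [172.81280601 233.34125566]]
side [[273.31723839 357.26277486]
 [200.58006892 201.07414081]
 [148.00716687  87.8667456 ]
 [221.66494204 257.54526252]]
```

View pics/m5.png

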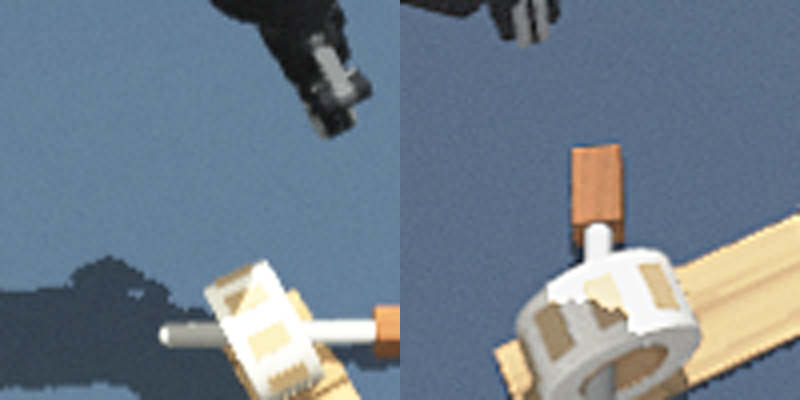

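The spindle slipped out during the lift: the jaws are shut and empty, and the spindle lies through the roll with the roll still in the rack. I'll look from the wrist and re-grasp.

Call:
step_arm(motion=[[-1,5,0,0,0,0,0],[-1,5,0,0,0,0,0],[-1,5,0,0,0,0,0],[-1,5,0,0,0,0,0],[-1,5,0,0,0,0,0]])

```text
clock: 8.43
ee_pos: [0.4492, -0.0808, 0.1844]
orientation: [1.996, 2.42, 0.0]
contact_force: [-0.5, -0.2, -0.7]
grip_width: 1.0
```

```bash
python3 - <<'E'
from h import *
s=robot.read_state(); print(s["clock"],s["ee_pos"],s["contact_force"],s["grip_width"])
import pickle; pickle.dump(optics.get_calibration("wrist"),open("cw6.pkl","wb"))
ims=[optics.read_camera(n) for n in("wrist","scene","side")]
for n,i in zip("wcs",ims): cv2.imwrite(f"pics/{n}6.png",i)
w=cv2.resize(ims[0][60:400,120:460],(500,500),interpolation=2)
r=np.vstack([cv2.resize(ims[1][195:270,100:190],(300,250),interpolation=2),cv2.resize(ims[2][300:375,235:325],(300,250),interpolation=2)])
cv2.imwrite("pics/m6.png",np.hstack([w,r]))
E
```

```text
8.425 [ 0.44924597 -0.08075763  0.18435756] [-0.50051836 -0.19741404 -0.7105136 ] 0.9996373188024079
```

View pics/m6.png

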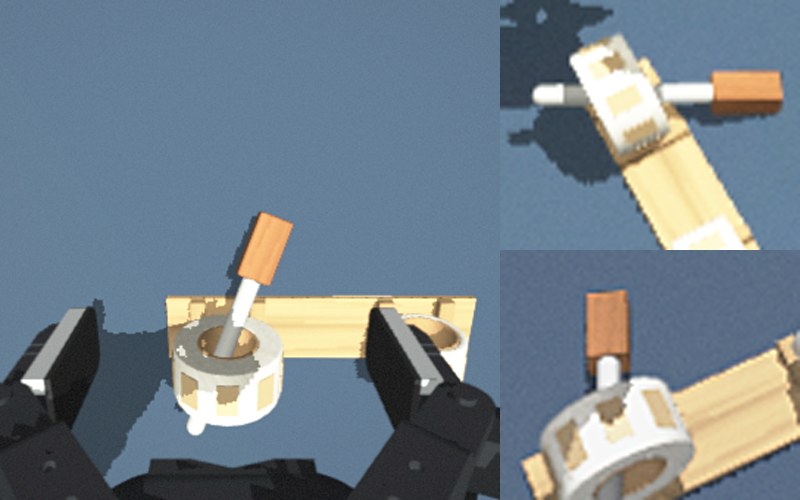

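```bash
cat >> h.py <<'E'
def triN(obs):  # list of (calib, pixel)
    A=np.zeros((3,3));b=np.zeros(3);rs=[ray("",p,c) for c,p in obs]
    for o,d in rs:
        d=d/np.linalg.norm(d); M=np.eye(3)-np.outer(d,d); A+=M; b+=M@o
    X=np.linalg.solve(A,b); return X,[round(1e3*np.linalg.norm(np.cross(X-o,d/np.linalg.norm(d))),1) for o,d in rs]
E
python3 - <<'E'
from h import *
import pickle
np.set_printoptions(precision=4,suppress=True)
cw=pickle.load(open("cw6.pkl","rb"));cs=optics.get_calibration("scene");cd=optics.get_calibration("side")
W=lambda x,y:(cw,(120+x/1.4706,60+y/1.4706)); S=lambda x,y:(cs,(100+(x-500)/3.333,195+y/3.333)); D=lambda x,y:(cd,(235+(x-500)/3.333,300+(y-250)/3.333))
print("tip",triN([W(194,428),S(538,94)]))
print("rod@handle",triN([W(252,281),S(712,95),D(609,360)]))
print("far corners A(left in wrist)",triN([W(259,212),S(782,72),D(587,292)]),"B",triN([W(293,222),S(782,98),D(626,290)]))
print("near corners",triN([W(238,276),S(713,70),D(588,352)]),triN([W(272,285),S(712,105),D(628,347)]))
print("far W+D",triN([W(259,212),D(587,292)]),triN([W(293,222),D(626,290)]))
print("near W+D",triN([W(238,276),D(588,352)]),triN([W(272,285),D(628,347)]))
E
```

```text
tip (array([ 0.4569, -0.2622,  0.0604]), [np.float64(0.2), np.float64(0.2)])
rod@handle (array([ 0.4803, -0.1494,  0.0264]), [np.float64(2.1), np.float64(2.1), np.float64(1.3)])
far corners A(left in wrist) (array([ 0.4758, -0.0974,  0.0179]), [np.float64(2.9), np.float64(2.4), np.float64(0.6)]) B (array([ 0.5003, -0.1021,  0.0196]), [np.float64(0.2), np.float64(0.3), np.float64(0.2)])
near corners (array([ 0.4678, -0.1437,  0.0357]), [np.float64(1.3), np.float64(1.7), np.float64(0.5)]) (array([ 0.4935, -0.1485,  0.0336]), [np.float64(0.0), np.float64(2.7), np.float64(2.7)])
far W+D (array([ 0.4749, -0.0988,  0.0215]), [np.float64(1.1), np.float64(1.1)]) (array([ 0.5003, -0.1023,  0.0195]), [np.float64(0.1), np.float64(0.1)])
near W+D (array([ 0.4676, -0.1447,  0.0365]), [np.float64(0.3), np.float64(0.3)]) (array([ 0.4925, -0.1472,  0.0364]), [np.float64(0.5), np.float64(0.5)])
```

The handle now lies on the table, rolled 90° (26 mm side level) and pitched about 18° down, with the rod still threaded through the bore. I'll re-grasp with the tool tilted to match, then level the rod.

```bash
cat >> h.py <<'E'
def frame(yaw,pitch):
    """tool axes: x along spindle (pitch>0: handle up), y jaws, z approach"""
    return R.from_euler("ZX",[yaw,pitch],degrees=True).as_matrix()@np.array([[0,1,0],[1,0,0],[0,0,-1.]])
def goR(pos,Rt):
    s=robot.read_state(); R0=R.from_rotvec(s["orientation"])
    return np.round(R0.inv().apply(np.array(pos)-s["ee_pos"])*100,2), np.round((R0.inv()*R.from_matrix(Rt)).as_rotvec(degrees=True),1)
E
python3 -c "
from h import *
F=frame(-10,-18);print(F.round(3))
p=np.array([.4825,-.131,.0237])
print(goR(p-.1*F[:,2],F),goR(p,F))"
```

```text
[[ 0.165  0.985 -0.054]
 [ 0.937 -0.174 -0.304]
 [-0.309  0.    -0.951]]
(array([-2.71,  3.4 ,  6.57]), array([  3.5, -17.7,  20.8])) (array([-5.56,  2.27, 16.08]), array([  3.5, -17.7,  20.8]))
```

Call:
step_arm(motion=[[-1,-2.7,3.4,3,3.5,-17.7,20.8],[-1,-2.7,3.4,6.6,3.5,-17.7,20.8],[-1,-2.7,3.4,6.6,3.5,-17.7,20.8],[-1,-2.7,3.4,6.6,3.5,-17.7,20.8],[-1,-3.8,3,10,3.5,-17.7,20.8],[-1,-4.8,2.6,13.5,3.5,-17.7,20.8],[-1,-5.6,2.3,16.1,3.5,-17.7,20.8],[-1,-5.6,2.3,16.1,3.5,-17.7,20.8],[-1,-5.6,2.3,16.1,3.5,-17.7,20.8]])

```text
clock: 9.7
ee_pos: [0.4834, -0.1319, 0.0246]
orientation: [2.237, 1.875, -0.353]
contact_force: [0.2, 0.2, 0.7]
grip_width: 0.998
```

```bash
python3 - <<'E'
from h import *
s=robot.read_state(); print(s["clock"],s["ee_pos"],s["contact_force"],R.from_rotvec(s["orientation"]).as_matrix().round(3))
im=optics.read_camera("wrist"); cv2.imwrite("pics/w7.png",im)
m=cv2.inRange(cv2.cvtColor(im,cv2.COLOR_BGR2HSV),(5,110,60),(16,255,255))
c=max(cv2.findContours(m,0,1)[0],key=cv2.contourArea); print(cv2.minAreaRect(c),cv2.boundingRect(c),proj("wrist",s["ee_pos"]))
E
```

```text
9.7 [ 0.48343629 -0.13191228  0.02461756] [0.19069614 0.23211437 0.7469699 ] [[ 0.166  0.985 -0.053]
 [ 0.936 -0.175 -0.304]
 [-0.309  0.001 -0.951]]
((274.0, 241.0), (94.0, 48.0), 90.0) (250, 194, 49, 95) [[275.45120841 256.49679552]]
```

View pics/w7.png

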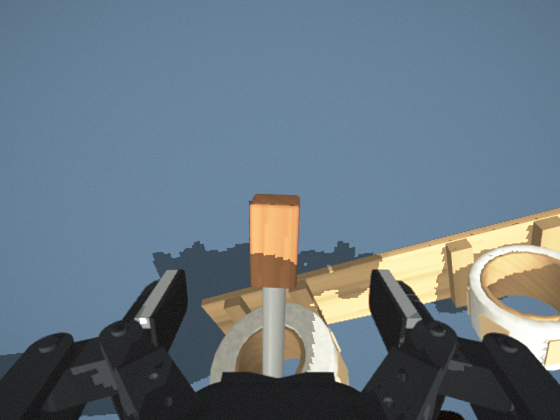

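Call:
step_arm(motion=[[1,0,0,0,0,0,0],[1,0,0,0,0,0,0],[1,0,0,0,0,0,0],[1,0,0,0,0,0,0],[1,0,0,0,0,0,0],[1,0,0,0,0,0,0],[1,0,0,0,0,0,0],[1,0,0,0,0,0,0]], squeeze=90)

```text
clock: 10.75
ee_pos: [0.4837, -0.1316, 0.0247]
orientation: [2.236, 1.875, -0.352]
contact_force: [-0.4, -0.6, -0.3]
grip_width: 0.003
```

```bash
python3 - <<'E'
from h import *
s=robot.read_state(); print(s["clock"],s["ee_pos"],s["contact_force"],s["grip_width"])
F=R.from_rotvec(s["orientation"]).as_matrix(); ax=s["ee_pos"]+.003*F[:,2]*-1*-1
ax=s["ee_pos"]-.003*(-F[:,2])  # rod axis at spindle y=+75
u=F[:,0]; print("axis at roll y", ax-u*((ax[1]+.208)/u[1]), "dist", (ax[1]+.208)/u[1])
# target: level, yaw 11.2, axis 0.052 high, roll at spindle y=+9 -> grip at 66 from roll
for d,z in((.085,.048),(.066,.050)):
    G=frame(11.2,0); p=np.array([.472,-.208,z])+d*G[:,0]-.003*G[:,2]; print(d,p,goR(p,G))
E
```

```text
10.75 [ 0.48368962 -0.13159088  0.02473403] [-0.36776973 -0.6233979  -0.30197919] 0.003498231324249222
axis at roll y [ 0.47014629 -0.208       0.04676415] dist 0.08061079843808595
0.085 [ 0.45549008 -0.12461881  0.051     ] (array([-0.63, -2.89, -2.56]), array([ -3.2,  17.8, -21.1]))
0.066 [ 0.45918053 -0.14325696  0.053     ] (array([-2.37, -2.21, -2.21]), array([ -3.2,  17.8, -21.1]))
```

```bash
python3 - <<'E'
from h import *
np.set_printoptions(precision=4,suppress=True)
s=robot.read_state(); F=R.from_rotvec(s["orientation"]).as_matrix()
im=optics.read_camera("wrist"); im2=optics.read_camera("side"); cv2.imwrite("pics/w8.png",im);cv2.imwrite("pics/s8.png",im2)
m=cv2.inRange(cv2.cvtColor(im,cv2.COLOR_BGR2HSV),(5,110,60),(16,255,255))
for c in cv2.findContours(m,0,1)[0]:
    if cv2.contourArea(c)>100: print(cv2.minAreaRect(c),cv2.boundingRect(c))
t=s["ee_pos"]
print("tips/TCP/grasp pt px",proj("wrist",[t+.014*F[:,2],t,t-.005*F[:,2],t-.014*F[:,2]]))
cv2.imwrite("pics/m8.png",np.hstack([cv2.resize(im[150:400,150:400],(400,400)),cv2.resize(im2[290:390,235:335],(400,400),interpolation=2)]))
E
```

```text
((273.5, 231.5), (73.0, 49.0), 90.0) (249, 195, 50, 74)
tips/TCP/grasp pt px [[275.9347 245.3784]
 [275.8148 256.1738]
 [275.7674 260.4374]
 [275.6751 268.7423]]
```

View pics/m8.png

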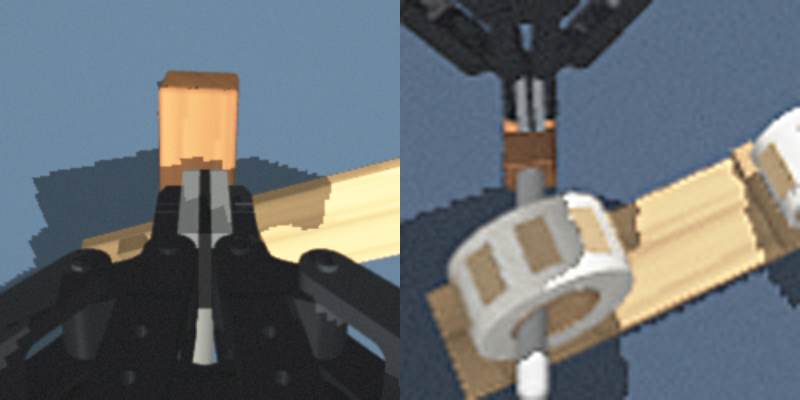

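```bash
python3 - <<'E'
from h import *
np.set_printoptions(precision=1,suppress=True)
s=robot.read_state(); F=R.from_rotvec(s["orientation"]).as_matrix();t=s["ee_pos"]
for k in(-.02,-.01,0,.014):
    print(k,"w +11/-11",proj("wrist",[t+.011*F[:,0]+k*F[:,2],t-.011*F[:,0]+k*F[:,2]]).ravel(),"side",proj("side",t-.011*F[:,0]+k*F[:,2])[0])
# handle visible top far edge y=205,near 288 (w7): heights
u=F[:,0];n=-F[:,2]
c=np.array([.4833,-.126,.019])
print("handle model top far/near", proj("wrist",[c+.025*u+.01*n,c-.025*u+.01*n,c+.025*u-.01*n]).ravel())
E
```

```text
-0.02 w +11/-11 [275.7 254.6 275.7 294.1] side [267.6 322.6]
-0.01 w +11/-11 [275.8 245.8 275.8 283.4] side [267.8 326.1]
0 w +11/-11 [275.9 237.9 275.9 273.8] side [268.1 329.5]
0.014 w +11/-11 [276.  228.2 276.  261.9] side [268.4 334.2]
handle model top far/near [273.  204.6 273.3 290.9 273.4 193.8]
```

```bash
python3 - <<'E'
from h import *
np.set_printoptions(precision=1,suppress=True)
s=robot.read_state(); F=R.from_rotvec(s["orientation"]).as_matrix();t=s["ee_pos"]
for k in(-.045,-.035,-.025,-.015,0):
    print(k,"open pad edge +y",proj("wrist",[t+.011*F[:,0]+.0425*F[:,1]+k*F[:,2],t-.011*F[:,0]+.0425*F[:,1]+k*F[:,2]]).ravel())
# grasp 1 (m2): pads half width 10
for k in(-.03,-.02,-.01,0,.014):
    print(k,"closed20 +y",proj("wrist",[t+.011*F[:,0]+.010*F[:,1]+k*F[:,2],t-.011*F[:,0]+.010*F[:,1]+k*F[:,2]]).ravel())
E
```

```text
-0.045 open pad edge +y [379.8 282.7 374.7 327.7]
-0.035 open pad edge +y [372.7 270.3 368.3 313. ]
-0.025 open pad edge +y [366.6 259.6 362.7 300.1]
-0.015 open pad edge +y [361.2 250.2 357.8 288.7]
0 open pad edge +y [354.3 237.9 351.4 273.9]
-0.03 closed20 +y [297.6 264.7 296.7 306.2]
-0.02 closed20 +y [296.4 254.7 295.6 294.1]
-0.01 closed20 +y [295.3 245.8 294.6 283.4]
0 closed20 +y [294.3 237.9 293.7 273.8]
0.014 closed20 +y [293.1 228.2 292.5 262. ]
```

Both views agree that the shut fingertips sit about 20 mm behind the reported TCP, not 14 mm ahead, so both grasps were far too shallow. I'll open and go 31 mm deeper, which puts the real tips about 14 mm above the table.

Call:
step_arm(motion=[[-1,0,0,0,0,0,0],[-1,0,0,0,0,0,0],[-1,0,0,0,0,0,0],[-1,0,0,0,0,0,0],[-1,0,0,1,0,0,0],[-1,0,0,1.6,0,0,0],[-1,0,-0.1,1.6,0,0,0]])

```text
clock: 11.72
ee_pos: [0.4814, -0.1366, 0.0089]
orientation: [2.237, 1.875, -0.354]
contact_force: [-0.6, -0.3, -0.1]
grip_width: 0.998
```

Call:
step_arm(motion=[[-1,0.2,0,0.6,0,0,0],[-1,0.4,0,1.2,0,0,0],[-1,0.4,0,1.5,0,0,0],[-1,0.4,0,1.5,0,0,0]])

```text
clock: 12.22
ee_pos: [0.4811, -0.1375, -0.0069]
orientation: [2.237, 1.875, -0.354]
contact_force: [-0.8, -0.8, -0.7]
grip_width: 1.003
```

Call:
step_arm(motion=[[1,0,0,0,0,0,0],[1,0,0,0,0,0,0],[1,0,0,0,0,0,0],[1,0,0,0,0,0,0],[1,0,0,0,0,0,0],[1,0,0,0,0,0,0],[1,0,0,0,0,0,0]], squeeze=90)

```text
clock: 13.1
ee_pos: [0.4808, -0.1374, -0.0068]
orientation: [2.237, 1.875, -0.355]
contact_force: [-1.6, 1.8, 2.8]
grip_width: 0.284
```

```bash
python3 - <<'E'
from h import *
s=robot.read_state(); F=R.from_rotvec(s["orientation"]).as_matrix();t=s["ee_pos"]
ax=t-.028*F[:,2]; u=F[:,0]; d=(ax[1]+.208)/u[1]; P=ax-d*u; print(ax,P,d)
for f in (.5,1):
    G=frame(-10+21.2*f,-18+18*f); C=P+(np.array([.472,-.208,.049])-P)*f
    print(f,goR(C+d*G[:,0]+.028*G[:,2],G))
G=frame(11.2,0); print(goR(np.array([.472,-.208,.049])+.070*G[:,0]+.028*G[:,2],G))
E
```

```text
[ 0.48227788 -0.12892058  0.01984401] [ 0.46824111 -0.208       0.04595717] 0.08445402500067106
0.5 (array([ 0.19, -1.28, -1.47]), array([ -2.5,   9. , -10.4]))
1 (array([-0.13, -2.69, -2.88]), array([ -3.4,  17.8, -21.1]))
(array([-1.41, -2.17, -2.46]), array([ -3.4,  17.8, -21.1]))
```

Call:
step_arm(motion=[[1,0.1,-0.6,-0.7,-1.2,4.5,-5.2],[1,0.2,-1.3,-1.5,-2.5,9,-10.4],[1,0.1,-2,-2.2,-3,13.4,-15.8],[1,-0.1,-2.7,-2.9,-3.4,17.8,-21.1],[1,-0.1,-2.7,-2.9,-3.4,17.8,-21.1],[1,-0.1,-2.7,-2.9,-3.4,17.8,-21.1]])

```text
clock: 13.85
ee_pos: [0.4561, -0.1246, 0.0208]
orientation: [1.994, 2.426, 0.0]
contact_force: [-0.9, -0.7, -1.5]
grip_width: 0.283
```

Call:
step_arm(motion=[[1,-0.5,0,0,0,0,0],[1,-1,0,0,0,0,0],[1,-1.4,0,0,0,0,0],[1,-1.4,0,0,0,0,0]])

```text
clock: 14.35
ee_pos: [0.4589, -0.1385, 0.0207]
orientation: [1.994, 2.426, -0.0]
contact_force: [-0.0, -0.4, -0.2]
grip_width: 0.285
```

Call:
step_arm(motion=[[1,0,0,-0.5,0,0,0],[1,0,0,-1,0,0,0],[1,0,0,-1.5,0,0,0],[1,0,0,-2,0,0,0],[1,0,0,-3,0,0,0],[1,0,0,-3,0,0,0],[1,0,0,-3,0,0,0]])

```text
clock: 15.22
ee_pos: [0.4589, -0.1385, 0.0508]
orientation: [1.994, 2.426, -0.0]
contact_force: [0.4, -0.2, -2.0]
grip_width: 0.28
```

```bash
python3 - <<'E'
from h import *
np.set_printoptions(precision=1,suppress=True)
s=robot.read_state(); F=R.from_rotvec(s["orientation"]).as_matrix();t=s["ee_pos"];u=F[:,0]
print(s["clock"],t*1000,F,s["contact_force"],s["grip_width"])
o=t-.028*F[:,2]-.079*u
ims=[optics.read_camera(n) for n in("scene","side")]
for n,im in zip(("scene","side"),ims):
    cv2.imwrite(f"pics/{n}9.png",im)
    print(n,"tip,origin,junction",proj(n,[o-.069*u,o,o+.056*u]).ravel(),"roll hung",proj(n,o+.009*u-[0,0,.013]))
    m=cv2.inRange(cv2.cvtColor(im,cv2.COLOR_BGR2HSV),(5,130,50),(14,255,255))
    for c in cv2.findContours(m,0,1)[0]:
        if cv2.contourArea(c)>15 : print("  brown",cv2.boundingRect(c))
P=[proj(n,o)[0].astype(int)-50 for n in("scene","side")]
cv2.imwrite("pics/m9.png",np.hstack([cv2.resize(i[p[1]:p[1]+100,p[0]:p[0]+100],(400,400),interpolation=2) for i,p in zip(ims,P)])); print(P)
E
```

```text
15.225 [ 458.9 -138.5   50.8] [[-0.2  1.   0. ]
 [ 1.   0.2 -0. ]
 [-0.   0.  -1. ]] [ 0.4 -0.2 -2. ] 0.2803149590726652
scene tip,origin,junction [102.5 232.7 130.1 218.5 151.9 207.4] roll hung [[135.  219.6]]
  brown (249, 413, 9, 7)
  brown (259, 407, 15, 13)
  brown (271, 400, 22, 20)
  brown (288, 398, 16, 22)
  brown (301, 370, 90, 50)
  brown (493, 368, 24, 33)
  brown (367, 360, 45, 60)
  brown (383, 326, 127, 94)
  brown (482, 323, 66, 75)
  brown (505, 318, 43, 63)
  brown (515, 286, 45, 86)
  brown (335, 256, 15, 8)
  brown (151, 200, 8, 12)
  brown (554, 182, 6, 12)
  brown (0, 36, 22, 17)
  brown (21, 29, 28, 16)
  brown (438, 26, 122, 154)
  brown (63, 20, 13, 14)
  brown (120, 7, 7, 13)
  brown (55, 3, 15, 16)
  brown (398, 0, 58, 43)
  brown (178, 0, 6, 6)
side tip,origin,junction [287.8 392.3 271.5 356.2 259.6 329.7] roll hung [[269.8 354.5]]
  brown (479, 288, 44, 70)
  brown (423, 198, 23, 37)
  brown (326, 185, 6, 10)
  brown (0, 113, 28, 8)
  brown (49, 100, 47, 12)
  brown (193, 77, 20, 13)
  brown (221, 65, 181, 87)
[array([ 80, 168]), array([221, 306])]
```

The wrist load of 2.0 N equals spindle plus roll, so the roll hangs on the rod. I'll lift further.

Call:
step_arm(motion=[[1,0,0,-2,0,0,0],[1,0,0,-4,0,0,0],[1,0,0,-6,0,0,0],[1,0,0,-8,0,0,0],[1,0,0,-9.5,0,0,0],[1,0,0,-9.5,0,0,0],[1,0,0,-9.5,0,0,0],[1,0,0,-9.5,0,0,0]])

```text
clock: 16.32
ee_pos: [0.458, -0.1382, 0.1448]
orientation: [-1.995, -2.427, 0.002]
contact_force: [0.5, 0.8, -1.7]
grip_width: 0.286
```

```bash
python3 - <<'E'
from h import *
np.set_printoptions(precision=1,suppress=True)
s=robot.read_state(); F=R.from_rotvec(s["orientation"]).as_matrix();t=s["ee_pos"];u=F[:,0]
print(s["clock"],t*1000,s["contact_force"],s["grip_width"])
o=t-.028*F[:,2]-.079*u
ims=[optics.read_camera(n) for n in("scene","side")]
P=[proj(n,o)[0].astype(int)-50 for n in("scene","side")]
cv2.imwrite("pics/m10.png",np.hstack([cv2.resize(i[p[1]:p[1]+100,p[0]:p[0]+100],(400,400),interpolation=2) for i,p in zip(ims,P)])); print(P)
for n,p,k,im in zip(("scene","side"),P,(0,400),ims):
    cv2.imwrite(f"pics/{n}10.png",im)
    print(n,"tip,origin,junction,rollcentre",((proj(n,[o-.069*u,o,o+.056*u,o+.009*u-[0,0,.013]])-p)*4+[k,0]).ravel())
E
```

```text
16.325 [ 458.  -138.2  144.8] [ 0.5  0.8 -1.7] 0.2856212219430017
[array([ 68, 145]), array([219, 284])]
scene tip,origin,junction,rollcentre [ 84.2 262.9 203.4 203.5 297.3 156.7 225.1 209.1]
side tip,origin,junction,rollcentre [672.7 359.6 600.4 203.4 548.1  89.9 593.  197.5]
```

View pics/m10.png

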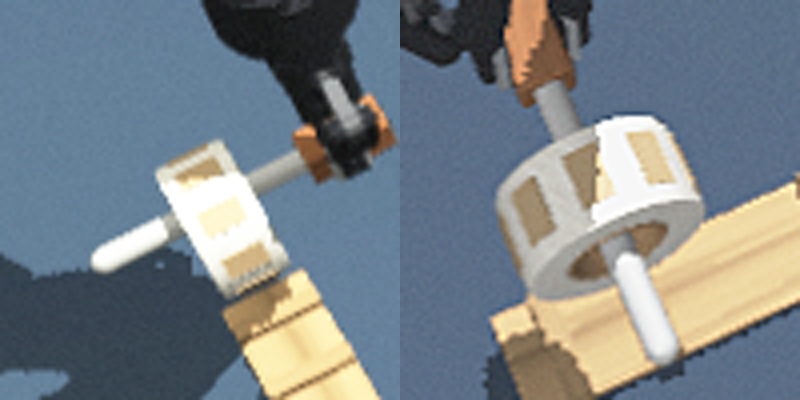

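The roll hangs level on the rod: tip at about (92,262) in the scene crop and (663,362) in the side crop. I'll triangulate the held rod and work out the placing.

```bash
python3 - <<'E'
from h import *
np.set_printoptions(precision=4,suppress=True)
s=robot.read_state(); F=R.from_rotvec(s["orientation"]).as_matrix();t=s["ee_pos"];u=F[:,0]
S=lambda x,y:(68+x/4,145+y/4); D=lambda x,y:(219+(x-400)/4,284+y/4)
tip,e=tri({"scene":S(92,264),"side":D(664,362)}); jn,e2=tri({"scene":S(303,155),"side":D(552,90)})
print("tip",tip,e,"junction",jn,e2,np.linalg.norm(tip-jn))
for nm,X,k in(("tip",tip,-.069),("jn",jn,.056)): print(nm,"in tool frame mm (x,y,z)",F.T@(X-t)*1000,"-> grip at spindle y",k*1000-(F.T@(X-t)*1000)[0])
v=jn-tip; print("rod yaw",np.degrees(np.arctan2(-v[0],v[1])),"pitch",np.degrees(np.arcsin(v[2]/np.linalg.norm(v))))
# -y face centre of the roll: bore ellipse centre, 13 mm below rod axis
print("roll -y face",F.T@(plane("side",D(617,249),t[2]+.028-.013)-t)*1000)
E
```

```text
tip [ 0.4837 -0.281   0.1657] [np.float64(0.1), np.float64(0.1)] junction [ 0.4633 -0.1589  0.1717] [np.float64(1.8), np.float64(1.8)] 0.12398003253311417
tip in tool frame mm (x,y,z) [-145.0702   -2.6261  -20.6812] -> grip at spindle y 76.07016797187552
jn in tool frame mm (x,y,z) [-21.2934   0.9185 -26.8293] -> grip at spindle y 77.2934177802959
rod yaw 9.521865744546611 pitch 2.807692020463619
roll -y face [-94.3226  -0.0229 -14.9452]
```

```bash
python3 - <<'E'
from h import *
G=frame(13.7,-2); C=np.array([.549,.2038]); u=G[:,0]
for z in(.185,.092):
    O=np.array([*C,z])-.002*u; p=O+.077*u+.001*G[:,1]+.024*G[:,2]; print(z,p,goR(p,G))
E
```

```text
0.185 [0.53241788 0.27604488 0.15839716] (array([39.2 , 15.3 , -1.39]), array([-0.1, -2. , -2.5]))
0.092 [0.53241788 0.27604488 0.06539716] (array([39.21, 15.31,  7.91]), array([-0.1, -2. , -2.5]))
```

Call:
step_arm(motion=[[1,1,0.4,-0.5,0,-0.5,-0.5],[1,3,1.2,-1,0,-1,-1],[1,6,2.3,-1.6,0,-2,-1.5],[1,9,3.5,-1.8,0,-2,-2],[1,12,4.7,-1.8,0,-2,-2.5],[1,15,5.9,-1.8,0,-2,-2.5],[1,18,7,-1.8,0,-2,-2.5],[1,21,8.2,-1.8,0,-2,-2.5],[1,24,9.4,-1.8,0,-2,-2.5],[1,27,10.5,-1.8,0,-2,-2.5],[1,30,11.7,-1.8,0,-2,-2.5],[1,33,12.9,-1.6,0,-2,-2.5],[1,35.5,13.9,-1.4,0,-2,-2.5],[1,37.5,14.6,-1.4,0,-2,-2.5],[1,38.7,15.1,-1.4,0,-2,-2.5],[1,39.2,15.3,-1.4,0,-2,-2.5],[1,39.2,15.3,-1.4,0,-2,-2.5],[1,39.2,15.3,-1.4,0,-2,-2.5],[1,39.2,15.3,-1.4,0,-2,-2.5]])

```text
clock: 18.8
ee_pos: [0.5325, 0.2749, 0.1586]
orientation: [1.926, 2.447, -0.037]
contact_force: [0.0, 0.4, -2.0]
grip_width: 0.284
```

```bash
python3 - <<'E'
from h import *
np.set_printoptions(precision=1,suppress=True)
s=robot.read_state(); F=R.from_rotvec(s["orientation"]).as_matrix();t=s["ee_pos"];u=F[:,0]
print(s["clock"],t*1000,s["contact_force"],s["grip_width"])
tip=t-.146*u-.0022*F[:,1]-.0215*F[:,2]
ims=[optics.read_camera(n) for n in("scene","side")]
for n,im in zip(("scene","side"),ims):
    cv2.imwrite(f"pics/{n}11.png",im)
    print(n,"tip",proj(n,tip),"roll -y face / +y face px",proj(n,[t-.094*u+.015*F[:,2]*-1,t-.054*u-.015*F[:,2]]).ravel())
P=[proj(n,t-.075*u-.02*F[:,2])[0].astype(int)-50 for n in("scene","side")]
print(P); cv2.imwrite("pics/m11.png",np.hstack([cv2.resize(i[p[1]:p[1]+100,p[0]:p[0]+100],(400,400),interpolation=2) for i,p in zip(ims,P)]))
E
```

```text
18.8 [532.5 274.9 158.6] [ 0.   0.4 -2. ] 0.2841740911066681
scene tip [[283.6 174.4]] roll -y face / +y face px [303.  166.2 317.2 158.2]
side tip [[275.4 174.6]] roll -y face / +y face px [266.2 163.  258.9 153.3]
[array([259, 110]), array([212, 106])]
```

Pictures are used up, so I'll check the roll and rod position numerically from bright-region extents against the predicted outlines.

```bash
cat > chk.py <<'E'
from h import *
np.set_printoptions(precision=1,suppress=True)
def outline(c,u,r,half):  # roll outline points
    u=u/np.linalg.norm(u); a=np.cross(u,[0,0,1]);a/=np.linalg.norm(a);b=np.cross(a,u);th=np.linspace(0,6.28,60)
    return np.array([c+h*u+r*(np.cos(x)*a+np.sin(x)*b) for h in(-half,half) for x in th])
def bb(p): return np.r_[p.min(0),p.max(0)]
def bright(im,pts):
    """extent of white/cream pixels connected, inside the predicted hull grown by 12 px"""
    h=np.zeros(im.shape[:2],np.uint8); cv2.fillConvexPoly(h,cv2.convexHull(pts.astype(np.int32)),255); h=cv2.dilate(h,np.ones((25,25)))
    hsv=cv2.cvtColor(im,cv2.COLOR_BGR2HSV); m=((hsv[...,2]>105)&((hsv[...,1]<60)|((hsv[...,0]>12)&(hsv[...,0]<30)))).astype(np.uint8)*255
    return m&h
E
python3 - <<'E'
from chk import *
s=robot.read_state(); F=R.from_rotvec(s["orientation"]).as_matrix();t=s["ee_pos"];u=F[:,0]
c=t-.074*u-.001*F[:,1]-.024*F[:,2]-[0,0,.013]
for n in("scene","side"):
    im=cv2.imread(f"pics/{n}11.png"); p=proj(n,outline(c,u,.04,.02)); print(n,"pred bb",bb(p))
    m=bright(im,p); k,lab,st,ce=cv2.connectedComponentsWithStats(m)
    for i in range(1,k):
        if st[i,4]>40: print("  ",st[i],ce[i])
    # coarse ascii of the region, 2 px cells
    x0,y0,x1,y1=(bb(p)+[-14,-8,14,14]).astype(int)
    hsv=cv2.cvtColor(im,cv2.COLOR_BGR2HSV)
    def ch(y,x):
        H,S,V=hsv[y,x]; return '#' if V<55 else 'b' if (H<16 and S>110) else 'c' if (12<H<30 and S>40) else 'W' if (S<45 and V>170) else 'g' if S<60 else '.'
    print(x0,y0); print("\n".join("".join(ch(y,x) for x in range(x0,x1,1)) for y in range(y0,y1,2)))
E
```

```text
scene pred bb [292.4 142.8 328.3 182.8]
   [ 283  139   55   56 1700] [310.9 169.3]
278 134
...................................................gggg#########
..................................................ggg######.b###
..................................................ggg###bbbbb.##
..................................................gg.bbcbcbbb###
.................................................gcbbbbbbbbbb###
...............................gWWg.............gbbbbbbbbbbbgg##
..........................gccccWWWWWWWg.........gccbbbbbbbb.ggg#
......................ggccccWWWWWcccWWWWg.....ggWWWWcbbbbbbgggg#
...................ggcccWWWWWcccccccccWWWWWgWWWWWWgggcbbbbbgggg#
.................gWWWWWWWWWcWWWWWWWWWWWWWWWWWWgggggggcbbbbcggg##
...............gWWWWWWWWWWWWWcWcWWWWWWWWWWWWWWgggg...g.bcg..ggb.
...............gWWWWWWWWWWWWWWWWWWWWWWWWWWWWWWW.................
...............gWWWWggWWWWWWWWWWWWWWWWWWWWWWWWWg................
...............ggWWgcccccgWWWWWWWWWWWWWWWWWWWWWWg...............
................gWWgcccgWccWWWWWWWWWWWWWWWWWWWWWWg..............
................gWWWWWWWWggcWWWWW
[... 2505 characters left out ...]
WWg.................
..................g...gggggggggggggggggggggggWWWgg.................
.................gggggggggggggggggggggggggggggggg..................
.................gggggggggWWWggggggggggg...........................
.....................ggggggggggggggg...............................
........................gggggggggggg...............................
........................gggggggggggg...............................
........................gggggggggggg.....gWWW......................
........................ggggggggggggWWWWWWWWWW....ggg..............
.........................gggggggggggWWWWWgggWWWg.gWWWWW............
........................ggggggggggggWWWWWWWWWWWWggggggg............
```

Tip and roll outlines match the prediction within about 1–2 px (roughly 3 mm) in both views. I'll lower straight down.

Call:
step_arm(motion=[[1,0.1,0,1.5,0,0,0],[1,0.2,0,3,0,0,0],[1,0.3,0,4.5,0,0,0],[1,0.3,0,6,0,0,0],[1,0.4,0,7.5,0,0,0],[1,0.4,0,8.3,0,0,0],[1,0.4,0,8.8,0,0,0],[1,0.4,0,8.8,0,0,0]])

```text
clock: 19.9
ee_pos: [0.5321, 0.2761, 0.0703]
orientation: [1.926, 2.448, -0.037]
contact_force: [0.1, 0.0, -2.6]
grip_width: 0.284
```

Call:
step_arm(motion=[[1,0,0,0.3,0,0,0],[1,0,0,0.3,0,0,0],[1,0,0,0.3,0,0,0]])

```text
clock: 20.27
ee_pos: [0.5323, 0.2761, 0.0676]
orientation: [1.926, 2.448, -0.036]
contact_force: [-0.5, 0.5, -2.0]
grip_width: 0.282
```

Call:
step_arm(motion=[[1,0,0,0.3,0,0,0],[1,0,0,0.3,0,0,0],[1,0,0,0.3,0,0,0]])

```text
clock: 20.65
ee_pos: [0.5323, 0.276, 0.0645]
orientation: [1.926, 2.448, -0.036]
contact_force: [0.0, 0.5, -1.7]
grip_width: 0.285
```

Call:
step_arm(motion=[[1,0,0,0.2,0,0,0],[1,0,0,0.3,0,0,0],[1,0,0,0.3,0,0,0]])

```text
clock: 21.02
ee_pos: [0.5322, 0.2758, 0.0614]
orientation: [1.926, 2.448, -0.037]
contact_force: [0.2, -0.5, -3.0]
grip_width: 0.283
```

Call:
step_arm(motion=[[1,0,0,0.2,0,0,0],[1,0,0,0.2,0,0,0],[1,0,0,0.2,0,0,0]])

```text
clock: 21.4
ee_pos: [0.5322, 0.2758, 0.0595]
orientation: [1.926, 2.448, -0.037]
contact_force: [-0.9, 0.2, -1.1]
grip_width: 0.279
```

Call:
step_arm(motion=[[1,0,0,0.15,0,0,0],[1,0,0,0.15,0,0,0],[1,0,0,0.15,0,0,0]])

```text
clock: 21.78
ee_pos: [0.5322, 0.2757, 0.0589]
orientation: [1.926, 2.447, -0.037]
contact_force: [-2.3, -0.2, 6.1]
grip_width: 0.283
```

Call:
step_arm(motion=[[1,0,0,0.15,0,0,0],[1,0,0,0.15,0,0,0],[1,0,0,0.15,0,0,0]])

```text
clock: 22.15
ee_pos: [0.5322, 0.2758, 0.0587]
orientation: [1.926, 2.447, -0.037]
contact_force: [-2.6, -0.5, 9.5]
grip_width: 0.281
```

```bash
python3 - <<'E'
from chk import *
s=robot.read_state(); print(s["clock"],s["contact_force"],s["ft_torque"])
F=R.from_rotvec(s["orientation"]).as_matrix();t=s["ee_pos"];u=F[:,0]
print("tip pred",[proj(n,t-.146*u-.0022*F[:,1]-.0215*F[:,2]) for n in("scene","side")])
ud=np.array([-np.sin(np.radians(12.9)),np.cos(np.radians(12.9)),0]);O=np.array([.549,.2038,.085])
print("tip if seated",[proj(n,O-.071*ud) for n in("scene","side")])
for n,(x0,y0) in(("scene",(278,175)),("side",(255,185))):
    im=optics.read_camera(n); cv2.imwrite(f"pics/{n}12.png",im); hsv=cv2.cvtColor(im,cv2.COLOR_BGR2HSV)
    def ch(y,x):
        H,S,V=hsv[y,x]; return '#' if V<55 else 'b' if (H<16 and S>110) else 'c' if (12<H<30 and S>40) else 'W' if (S<45 and V>170) else 'g' if S<60 else '.'
    print(n,x0,y0); print("\n".join("".join(ch(y,x) for x in range(x0,x0+50)) for y in range(y0,y0+36,2)))
E
```

```text
22.15 [-2.6 -0.5  9.5] [-0.4  0.5 -0.1]
tip pred [array([[284. , 199.2]]), array([[276.2, 204.6]])]
tip if seated [array([[284.2, 199.5]]), array([[276.5, 204.6]])]
scene 278 175
....................gccccWWWWWWccccWWWWggggWWWWWWg
.................gWWWWWWWWWccccccccccWWWWWWWWWgggg
...............gWWWWWWWWWWWWWWWWWWWWWWWWWWWggggggg
.........ggWW.ggWWWWWWWWWWWWcWWWWWWWWWWWWWWggggggg
........ggWWWWggWWWWgWWWWWWWWWWWWWWWWWWWWWWWgggggg
.........ggWWWWgWWWcccccWWWWWWWWWWWWWWWWWWWWWWgggg
..........gWWWWWgWgcccgWccWWWWWWWWWWWWWWWWWWWWggg.
...........gWWWWWWWWWWWWWgcWWWWWWWWWWWWWWWWWWWWgg.
............gWWWWWWWWWWgggccWWWWWWWWWWWWWWWWWWWWWW
..........gWWWWWWWWWWWWccccccWWWWWWWWWWWWWWWWWWWWW
......gWWWWWWWWWWWWWWWWcccccccWWWWWWWWWWcccccWWWWW
...gggWWWWWWWWWWggggWWWWWWcccccWWWWWWcccccccccWWWW
gggggggWWWWWWggggggggggWWWWccccWWWWWWcccccccWWWWWW
WWgggggggggggggggggggggWWWWWWgWWWWWWWcccWcWWWWWWWW
WWgggggWWWWgggggggggggggWggWWWWWWWWWWccWWWWWWWWWWW
gWWWWWWWWWWgggggggggggggWWggggWgWgggWWWWWWWWWWWWWW
.ggWWWgWWWWggggggggggggWWWgggggggWWWWWWWWWWWWWWWWW
..ggWWWggWWWWgggggggggWWWggggWWgWWWWWWWWWWWWWWWWWW
sid
[... 227 characters left out ...]
WWWWWcWWWggggg.......................
ggggWWWWgcccgWWWWWWWgggggg........................
gggWWggggWWWgggWWWWWWggWWW........................
ggggggggggggggggWWWWWWWWWWW.......................
gggggggggggggggggWWWWWWWWWWW......................
gggggggggggggggggggWWggWWWWWWW....................
ggggggggggggggggggggggWWWWWWWWW...................
ggggggggggggggggggggggWWWWWWWWWW..................
gggggggggggggggggggggggWWWWWWWWWWW................
ggggggggggggggggggggggggWWWWWWWWWWW...............
ggggggggggggggggggggggggWWWWWWgggWWW..............
ggggggggggggggggggggggggggWWWWggWWWWWW............
ggggggggggggggggggggggggggWWWWWWWWWWWg............
gggggggggggggggggggggggggWWWWWWWggggg.............
```

Seated: the forks push up with 9.5 N, and the tip shows at the seated position in both views. I'll release and retreat upward.

Call:
step_arm(motion=[[1,0,0,-0.1,0,0,0],[0.2,0,0,-0.1,0,0,0],[-0.3,0,0,-0.1,0,0,0],[-0.6,0,0,-0.1,0,0,0],[-0.6,0,0,-0.1,0,0,0],[-0.6,0,0,-0.1,0,0,0],[-0.6,0,0,-1,0,0,0],[-0.6,0,0,-3,0,0,0],[-0.6,0,0,-6,0,0,0],[-0.6,0,0,-10,0,0,0],[-0.6,0,0,-14,0,0,0],[-0.6,0,0,-14,0,0,0],[-0.6,0,0,-14,0,0,0]])

```text
clock: 23.88
ee_pos: [0.5308, 0.2804, 0.1986]
orientation: [1.926, 2.447, -0.037]
contact_force: [-0.0, 0.1, -0.8]
grip_width: 0.8
```

```bash
python3 - <<'E'
from chk import *
s=robot.read_state(); print(s["clock"],s["ee_pos"],s["contact_force"],s["grip_width"])
ud=np.array([-np.sin(np.radians(12.9)),np.cos(np.radians(12.9)),0]);O=np.array([.549,.2038,.085])
for n in("scene","side","wrist"):
    im=optics.read_camera(n); cv2.imwrite(f"pics/{n}13.png",im)
    pr=proj(n,[O-.069*ud,O+.056*ud,O+.106*ud])
    p=proj(n,outline(O+[0,0,-.013],ud,.04,.02)); print(n,"pred tip,junction,end",pr.ravel(),"roll bb",bb(p))
    hsv=cv2.cvtColor(im,cv2.COLOR_BGR2HSV)
    m=cv2.inRange(hsv,(5,110,50),(16,255,255)); h=np.zeros_like(m); cv2.circle(h,tuple(int(v) for v in pr[1:].mean(0)),30,255,-1)
    q=cv2.findNonZero(m&h); print("  handle",None if q is None else cv2.boundingRect(q),"pred handle bb",bb(proj(n,[O+a*ud+np.array([x,0,z]) for a in(.056,.106) for x in(-.013,.013) for z in(-.01,.01)])))
    if n=="wrist": continue
    x0,y0,x1,y1=(bb(np.vstack([p,pr]))+[-6,-4,6,4]).astype(int)
    def ch(y,x):
        H,S,V=hsv[y,x]; return '#' if V<55 else 'b' if (H<16 and S>110) else 'c' if (12<H<30 and S>40) else 'W' if (S<45 and V>170) else 'g' if S<60 else '.'
    print(x0,y0); print("\n".join("".join(ch(y,x) for x in range(x0,x1)) for y in range(y0,y1,2)))
E
```

```text
23.875 [0.5 0.3 0.2] [-0.   0.1 -0.8] 0.8003174513490686
scene pred tip,junction,end [284.9 199.1 327.  174.3 343.2 164.8] roll bb [291.9 169.7 325.  206.8]
  handle (324, 161, 22, 18) pred handle bb [324.5 158.4 345.9 180.7]
278 160
............................................................ggg........
.........................................................g.bbbb.g......
.....................................................ggbcbbbbbbbb.g....
....................................gWWW..........g.bccbbbbbbbbbbbb....
....................................gWWWW.....g.bccbbcbbbbbbbbbbbbb.g..
.............................WWWW...ggWWWW...gbbcbcbbbbbbbbbbbbbbbb....
........................gWcccWWWWWWW.ggWWWW..gcWcbbbbbbbbbbbbbbbb.g....
.....................gccccWWWWWcccWWWWggWWWWWWWWWWbbbbbbbbbbb.gg.......
..................ggcccWWWWWccccccccWWWWWWWWWWWWWWcbbbbbbb.............
................gWWWWWWWWcccccccccccWWWWWWWWWWWWWg.bbb.gg..............
...............gWWWWWWWWWWccccccWWWWWWWWWWWWWWWWWWWWWg.................
.........gWWgg.gWWWWWWWWWWWWWWWWWWWWWWWWWWWWggggggWWWW.................
..
[... 1874 characters left out ...]
...
.......gWWWgcccWWWWgggggggccccccccggggWWWW.....
.......gcWWWWgWWWWgggggcggggggccccbcWWWWggg....
.......gcccWWWWWgggggccccggggggccbgWWWgggg.....
....gggggcccgWWggggggcccccgggggWWWWWggggg......
WWWWggggggccgWggggggWgggggcggggWWWWggggg.......
WWWgggggggggggggggggggggggggggWWWWWgggWWW......
gWWWWWWggggggggggggggggggggggggWWWWWWWWWWWW....
.gWWWWWWggggggggggggggggggggggggWWWWWWWWWWWW...
..gWWWWWWggggggggggggggggggggggggggggWWWWWWWW..
...gWWWWWWgggggggggggggggggggggggggggWWWWWWWWWW
....gWWWWWWWgggggggggggggggggggggggggWWWWWWWWWW
wrist pred tip,junction,end [276.9 327.8 278.5 217.  279.3 162.7] roll bb [237.2 229.1 318.8 305.3]
  handle (264, 165, 31, 55) pred handle bb [263.9 156.8 294.5 224.5]
```

Call:
step_arm(motion=[[-0.6,0,0,0,0,0,0],[-0.6,0,0,0,0,0,0],[-0.6,0,0,0,0,0,0],[-0.6,0,0,0,0,0,0],[-0.6,0,0,0,0,0,0],[-0.6,0,0,0,0,0,0],[-0.6,0,0,0,0,0,0],[-0.6,0,0,0,0,0,0]])

```text
clock: 25.02
ee_pos: [0.5303, 0.2801, 0.1973]
orientation: [1.927, 2.448, -0.041]
contact_force: [-0.4, -0.4, -0.5]
grip_width: 0.803
```

```bash
python3 - <<'E'
from h import *
for n in("scene","side"):
    a=cv2.imread(f"pics/{n}13.png"); b=optics.read_camera(n); x,y=(275,155) if n=="scene" else (238,152)
    print(n,"max/mean change",cv2.absdiff(a,b)[y:y+70,x:x+75].max(),cv2.absdiff(a,b)[y:y+70,x:x+75].mean())
    a0=cv2.imread(f"pics/{n}0.png"); r=(slice(250,300),slice(145,190)) if n=="scene" else (slice(315,350),slice(325,360))
    print("  spent roll region change",cv2.absdiff(a0,b)[r].mean())
print(robot.finish_job())
E
```

```text
scene max/mean change 99 1.7019047619047618
  spent roll region change 3.4687407407407407
side max/mean change 86 2.493269841269841
  spent roll region change 4.233469387755102
the job is handed in; nothing more can be done
None
```

The spindle, with the full roll hanging on it, is back in both forks. I handed the job in at about 25 s; no verdict was reported.

**What I did:** I took the spindle from the forks by its handle, threaded it through the full roll's core and lifted. The roll then hung with its centre about 155 mm high, while still at the rack. I carried it to the dispenser, lowered it until the forks took the load (9.5 N), released and backed off upward.

**What went wrong on the way:**
- **First lift:** the handle slipped out of the jaws. The spindle stayed threaded through the roll but turned a quarter turn about its axis. It now lies that way in the forks, which the criteria as given don't exclude.
- **Second grasp:** the jaws closed on nothing, above the handle.
- **Cause:** in the images the shut fingertips sit about 20 mm behind the reported TCP, not 14 mm ahead of it as described. Going 31 mm deeper gave a firm grip.

**Last checks:**
- **Position:** rod tip, handle and roll outline agreed with the seated position within about 1–3 px in the views checked. I estimate the roll about 3 mm off midway between the forks.
- **Wrist force:** it was near zero after release.
- **Stillness:** this was not conclusive. Comparing pictures 1.2 s apart gave a mean change of about 2 grey levels, with a few pixels changing by up to 99. I did not find the cause of those. It may have been image noise, the gripper's shadow, or slight swinging of the roll.
- **Spent roll:** I never touched it, and its image area showed only small changes (mean 3–4 grey levels) from the start.
- **Picture limit:** all 12 pictures were used before the placing, so the checks from there on were numerical only.

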